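# Start the stirrer under the sample bottle

### The arm

A 6-joint arm with a two-finger parallel gripper is mounted at the origin on the work surface. World frame = base frame: x ahead of the robot, y to its left, z up, the work surface at z = 0. Lengths are in m, angles in rad, forces in N, time in s.
With the tool pointing down it reaches from about 0.25 to 0.775 m from the base axis. Payload 4 kg.
Tool frame: the origin (TCP) lies midway between the tips of the shut fingers; the grasp point (between the pads) lies 19 mm behind it; y points along the fingers, x is the direction in which the jaws open and shut, and the axes are right-handed (so a half turn about y gives the same grasp; the last joint's range is limited). The gripper opens to 94 mm and grips with 3 to 60 N. Pads are 16 mm wide; open, the fingers measure 119 mm over their backs; the gripper's body (75 mm by 177 mm) begins 78 mm behind the grasp point.
Start: joints at [1.145, 0.087, 1.371, -0, 1.684, -0.103], TCP at [0.174, 0.522, 0.206] pointing down, gripper open.
Joint ranges: [-3.1, 3.1], [-0.76, 2.03], [0.27, 2.55], [-1.08, 4.22], [0.17, 2.65], [-2.57, 2.57]. Speed limits (rad/s): [2.79, 2.79, 3.14, 3.14, 3.14, 3.14].

### API

Orientations are given as [roll, pitch, yaw] about the fixed x, y, z axes, in that order (R = Rz(yaw) Ry(pitch) Rx(roll)).
In Python, from bench import robot gives the robot as it stands.
- The arm moves only by the shell command python3 -m creep 'ROWS'. ROWS is JSON, a list of rows, each a list of 7 numbers: the shift along the tool's x, y, z in mm, then the turn, a rotation vector about the tool's x, y, z in degrees, then the closure in counts, from 0 (fully open) to 255 (shut). A call has 1 to 5 rows; each row is the pose to reach, as a shift and turn from the pose commanded when the call began, along the tool's axes at that moment; what a row does not reach only later rows make up. A row lasts 1/8 s, in which the tool goes at most 62.5 mm and 10.7 degrees, less where a joint would pass 70% of its speed; a pose out of reach is approached as far as the arm can. A call with a gripper value outside its range is refused whole. The fingers move at their own pace and stop on an object; the grip force is fixed at half the most. Time passes only in rows, so rows that repeat a pose let the fingers close. It gives the time, the measured TCP pose, the force and the opening at its end, in the units of the state.
- robot.get_obs(): the state, without advancing time (a new reading comes with each control period).
- robot.snapshot(name): name is "side" or "top"; returns a dict with "color" (384x512x3 uint8, blue, green, red), "fx", "fy", "cx", "cy" (pixels), "world_from_camera" (4x4, takes a point from camera to world coordinates). Camera axes: x right, y down, z forward; pixel columns grow to the right and rows downward; lengths in m; the calibration is good to about 2 mm. A picture is of the moment at which its call begins. There is no depth.
- robot.close_job(): hands the job in, once; it reports no verdict.
Trained networks look in the newest picture that a camera, given by its name, has taken for a name from the list of things; names that differ only in an ending like _2 or _b are one class to them, and where a whole thing is asked for, a point or a joint stands for the part that bears it (a point fixed in the world has none). Each returns a list of dicts, best first, with "p" (0 to 1); they miss things now and then, are a little off and sometimes report something else, mostly with a low value. They report only what shows in the picture. A call takes as long as a camera call. They do not tell look-alikes from the thing itself.
- robot.spot_in(name, camera): "point" ([x, y, z] in m, in world coordinates, good to about 4 mm: the middle of the surface that is visible of it).
- robot.landmark_of(name, camera): "point" ([x, y, z] in m, in world coordinates, good to about 4 mm: a listed point, or the origin of a listed thing).
The state is a dict: "time": time; "joint_positions": joint angles; "qvel": joint speeds; "joint_torque": joint torques, N m; "tool_pos": TCP position; "ee_rot": TCP orientation; "wrist_force": force on the tool from outside, world axes, zero at the start; "wrist_torque": the same for the moment, N m; "width": finger opening in m.
Only numpy, scipy, OpenCV 4.12 (cv2) and the standard library are available. Lean on these libraries where they do the work, as an engineer would, in place of code of your own. Each camera call takes 0.05 s, during which the arm holds its last target.

### The job

Start the magnetic stirrer for the sample in the tall narrow-necked bottle: first switch the stirrer on by pushing down the raised end of its mains rocker, then press the selection key in front of the plate that bottle stands on, then press the round start key, each fully down with the closed fingertips and then let go. Press no key before the mains is on, leave the other two selection keys alone, and do not pick up, knock or shift the vessels or the things on the bench.

Things in the scene. Friction and masses are not known exactly. Their poses are not given: they have to be found in the camera images.
- stirrer: Three-place magnetic stirrer, fixed: white housing 440 (y) x 270 (x, -155 to +115) x 75 mm, three round plates at the back. Origin on the bench; -x side faces the robot, +y left seen from it. Grey control strip along its front sloping 8 degrees down to the robot; on it, 105 mm before the origin, 65 mm up, left to right: mains rocker, 3 selection keys, start key at y = 188, 125, 0, -125, -188 mm.
- mains (a joint): Black mains rocker at the left end of the strip, rad: 0 = off (far end down, near end raised, as at the start), 0.34 = on (near end fully down against its stop). It pivots across its middle and stays where it is left; about 3 N on the raised end tips it.
- mains_raised_end (a point): Point on the face of the rocker's raised (near) end, 14 mm from its pivot line towards the robot; moves with the rocker. The rocker is 26 mm wide, 40 mm long (20 mm each side of the pivot). The point starts 10.5 mm above the strip and is 6 mm above it when on; the raised end's edge starts 13 mm and ends 7 mm above it. z points off the strip, x up the slope away from the robot.
- start_top (a point): Centre of the top of the round white start key, 28 mm in diameter, at the right end of the strip, with a small dark triangle; it stands 9 mm above the strip. z points out of the key, x up the slope away from the robot.
- start (a joint): Travel of the start key, m: 0 = up, 0.004 = fully pressed; springs back up, 4.5 N for the full press.
- key_left_top (a point): Centre of the top of the white rectangular selection key in front of the left plate (28 mm wide, 18 mm deep, standing 8 mm above the strip). z points out of the key, x up the slope away from the robot.
- key_left (a joint): Travel of the left selection key, m: 0 = up, 0.004 = fully pressed; springs back up, 3.5 N for the full press.
- plate_left (a point): Centre of the top of the left steel plate (110 mm in diameter, top 80 mm above the bench), 145 mm straight behind its key.
- key_middle_top (a point): Centre of the top of the white rectangular selection key in front of the middle plate (28 mm wide, 18 mm deep, standing 8 mm above the strip). z points out of the key, x up the slope away from the robot.
- key_middle (a joint): Travel of the middle selection key, m: 0 = up, 0.004 = fully pressed; springs back up, 3.5 N for the full press.
- plate_middle (a point): Centre of the top of the middle steel plate (110 mm in diameter, top 80 mm above the bench), 145 mm straight behind its key.
- key_right_top (a point): Centre of the top of the white rectangular selection key in front of the right plate (28 mm wide, 18 mm deep, standing 8 mm above the strip). z points out of the key, x up the slope away from the robot.
- key_right (a joint): Travel of the right selection key, m: 0 = up, 0.004 = fully pressed; springs back up, 3.5 N for the full press.
- plate_right (a point): Centre of the top of the right steel plate (110 mm in diameter, top 80 mm above the bench), 145 mm straight behind its key.
- bottle: The sample: tall amber glass bottle with a narrow neck, white label and grey screw cap, 70 mm in diameter, 140 mm high, standing loose on one of the three plates. Origin: centre of its underside.
- beaker: Open straight-sided steel beaker, 70 mm in diameter (76 mm over its lip), 92 mm high, loose on another plate. Origin: centre of its underside.
- jar: Squat white plastic screw jar, 65 mm in diameter, 83 mm high, loose on the remaining plate. Origin: centre of its underside.
- screwdriver: Screwdriver lying on the bench to the left of the stirrer, about 190 mm long along its x. Origin near its middle, on the bench.
- vial: Small white sample bottle, 43 mm in diameter, 78 mm high, standing on the bench to the right of the stirrer. Origin: centre of its underside.
There are look-alikes about, which are no part of the job. Of the things that look like the screwdriver, the middle-sized one is meant. What is shaped like the beaker but purple is not meant.

How it is judged:
By the outcome, as a careful person would: the job done as asked, in the order asked, and still so for the second after the job is handed in, with the robot touching nothing.
It also fails if it takes over 45 s, if anything falls off the work surface, if the arm or the gripper's body presses on something with over 40 N, if the wrist force passes 120 N, or if a joint passes its speed limit or range.

## Working session

There is one attempt and no reset: what is moved stays moved. The work goes in short steps, Python scripts to look and compute and a shell command to move; the robot and the scene stay as the last step left them, time stands still between calls to the robot, and variables do not carry over. Pictures are saved under pics/ and viewed, and the job is handed in when it is done.

```bash
mkdir -p pics; ls
python3 - <<'E'
from bench import robot
import cv2
o=robot.get_obs(); print(o)
for n in("side","top"):
    s=robot.snapshot(n); cv2.imwrite(f"pics/{n}0.png",s["color"]); print(n,s["fx"],s["cx"],s["cy"],s["world_from_camera"].round(3).tolist() if hasattr(s["world_from_camera"],'round') else s["world_from_camera"])
for n in ["stirrer","mains_raised_end","start_top","key_left_top","key_middle_top","key_right_top","bottle","beaker","jar","screwdriver","vial"]:
    for c in("side","top"):
        print(n,c,[([round(float(v),4) for v in d["point"]],round(d["p"],2)) for d in robot.landmark_of(n,c)][:3])
print(robot.get_obs()["time"])
E
```

```text
pics
{'time': 0.0, 'joint_positions': array([ 1.14488488e+00,  8.79421851e-02,  1.37222261e+00, -1.24264287e-05,
        1.68359858e+00, -1.03118435e-01]), 'qvel': array([ 8.54495040e-05,  1.34943072e-03,  6.93326360e-05,  1.71696629e-04,
        1.15152193e-03, -1.39824558e-05]), 'joint_torque': array([-3.00606371e-04, -3.40171123e+01, -3.02434945e+01,  7.17259292e-02,
        3.27352574e-02, -1.44797241e-04]), 'tool_pos': array([0.1742625 , 0.52109281, 0.20432724]), 'ee_rot': array([-1.57058517,  0.00216046,  1.24800216]), 'wrist_force': array([-0.82228653,  0.90290421,  0.19567921]), 'wrist_torque': array([ 0.01697056,  0.01956242, -0.00150746]), 'width': 0.09373299375845608}
side 404.63428809492166 262.69797421016426 190.37825017901875 [[0.749, -0.504, 0.431, -0.047], [-0.663, -0.564, 0.493, -0.512], [-0.005, -0.654, -0.756, 1.003], [0.0, 0.0, 0.0, 1.0]]
top 475.5963192503265 263.14510323189927 189.66948590943647 [[0.023, -0.991, 0.132, 0.351], [-1.0, -0.021, 0.013, 0.084], [-0.01, -0.132, -0.991, 1.303], [0.0, 0.0, 0.0, 1.0]]
stirrer side [([0.6224, 0.0597, -0.0017], 0.87), ([0.
[... 691 characters left out ...]
0859, 0.0732], 0.65)]
bottle side [([0.6893, -0.0518, 0.0841], 0.56)]
bottle top []
beaker side [([0.6681, 0.0727, 0.0825], 0.96), ([0.3466, 0.0382, -0.0014], 0.6)]
beaker top [([0.3494, 0.0407, -0.0001], 0.64), ([0.6682, 0.0684, 0.0819], 0.62)]
jar side [([0.6332, 0.1953, 0.0788], 0.58)]
jar top [([0.6357, 0.1964, 0.0822], 0.93)]
screwdriver side [([0.2321, 0.3055, 0.0], 0.77), ([0.5619, 0.5046, 0.0007], 0.66), ([0.5009, 0.3382, -0.0047], 0.51)]
screwdriver top [([0.2292, 0.3032, 0.0024], 0.91), ([0.5013, 0.3381, -0.0033], 0.83), ([0.565, 0.5033, 0.0003], 0.47)]
vial side [([0.6925, -0.0517, 0.0784], 0.68), ([0.5816, -0.2461, 0.0026], 0.57)]
vial top [([0.5845, -0.2428, -0.0027], 0.57)]
1.2
```

View pictures.

View pics/side0.png

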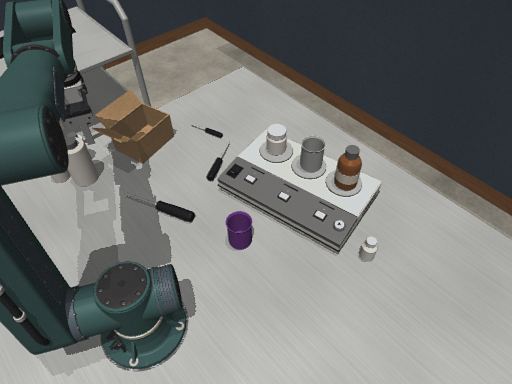

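View pics/top0.png

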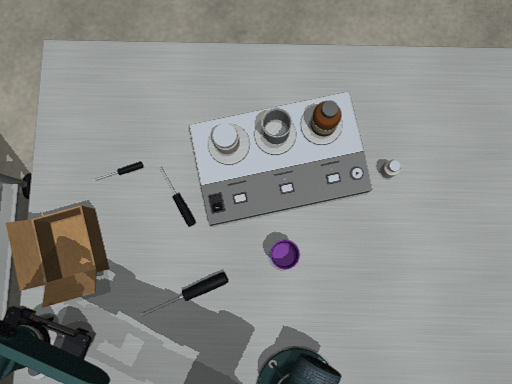

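The amber bottle (side px 348,168; top px 326,117) stands on the right plate, so I need the right key (top px 333,178). The start key is at top px 357,173 and the rocker at 216,202. Next I'll refine the stirrer's pose.

```bash
cat > h.py <<'E'
import numpy as np, cv2
from scipy.spatial.transform import Rotation as R
a=np.deg2rad(8)
# stirrer-frame points: strip surface at x=-105,z=65; slope down to robot
def strip(y,u,h): # u up slope, h off strip
    return np.array([-.105+u*np.cos(a)-h*np.sin(a), y, .065+u*np.sin(a)+h*np.cos(a)])
P={"mains_raised_end":strip(.188,-.014,.0105),"start_top":strip(-.188,0,.009),"key_left_top":strip(.125,0,.008),"key_middle_top":strip(0,0,.008),"key_right_top":strip(-.125,0,.008),"mains_pivot":strip(.188,0,.006)}
def world(p,st): # st=x,y,yaw
    c,s=np.cos(st[2]),np.sin(st[2]); return np.array([st[0]+c*p[0]-s*p[1],st[1]+s*p[0]+c*p[1],p[2]])
def proj(s,p):
    T=np.linalg.inv(s["world_from_camera"]); q=T[:3,:3]@p+T[:3,3]
    return np.array([s["fx"]*q[0]/q[2]+s["cx"],s["fy"]*q[1]/q[2]+s["cy"]])
E
python3 - <<'E'
from bench import robot
from h import *
from scipy.optimize import least_squares
D={"mains_raised_end":[(.4627,.2215),(.468,.2194)],"start_top":[(.5572,-.1456),(.5633,-.1444)],"key_left_top":[(.492,.1594),(.4904,.1578)],"key_middle_top":[(.5181,.0348),(.5167,.0404)],"key_right_top":[(.5487,-.0868),(.5497,-.0859)]}
f=lambda st:np.concatenate([world(P[k],st)[:2]-np.array(v) for k,vs in D.items() for v in vs])
r=least_squares(f,[.62,.06,.25],loss='soft_l1',f_scale=.003); print("det fit",r.x.round(4),(f(r.x)*1000).round(1))
for n in("side","top"):
    s=robot.snapshot(n)
    im=s["color"]; pts={k:proj(s,world(p,r.x)) for k,p in P.items()}
    print(n,{k:v.round(1).tolist() for k,v in pts.items()})
    m=np.array(list(pts.values())); x0,y0=(m.min(0)-15).astype(int); x1,y1=(m.max(0)+15).astype(int)
    k=4; c=cv2.resize(im[y0:y1,x0:x1],None,fx=k,fy=k,interpolation=cv2.INTER_CUBIC)
    cv2.imwrite(f"pics/{n}_crop_raw.png",c)
    for v in pts.values(): cv2.drawMarker(c,tuple(((v-[x0,y0]+.5)*k).astype(int).tolist()),(0,0,255),cv2.MARKER_CROSS,10,1)
    cv2.imwrite(f"pics/{n}_crop.png",c); print(c.shape,x0,y0)
    # bright blobs near key predictions
    g=cv2.cvtColor(im,cv2.COLOR_BGR2GRAY)
    for nm in ("start_top","key_left_top","key_middle_top","key_right_top"):
        u,v=pts[nm].round().astype(int); w=g[v-9:v+10,u-11:u+12].astype(float)
        mask=(w>165).astype(np.uint8); nn,l,stt,cen=cv2.connectedComponentsWithStats(mask)
        print(nm,[(stt[i,4],(cen[i]+[u-11,v-9]).round(1).tolist()) for i in range(1,nn) if stt[i,4]>15])
E
```

```text
det fit [0.6229 0.0612 0.2234] [ 1.2 -3.7 -4.1 -1.6  3.7 -0.1 -2.4 -1.3 -0.3  0.1  1.3  1.7  1.3  2.8
  2.7 -2.8 -1.6  2.5 -2.6  1.6]
side {'mains_raised_end': [232.3, 171.1], 'start_top': [339.4, 223.9], 'key_left_top': [250.9, 177.0], 'key_middle_top': [284.1, 194.7], 'key_right_top': [320.1, 213.8], 'mains_pivot': [235.2, 169.0]}
(340, 548, 3) 217 153
start_top [(np.int32(55), [339.2, 224.0])]
key_left_top [(np.int32(37), [250.0, 177.9])]
key_middle_top [(np.int32(41), [283.6, 195.2])]
key_right_top [(np.int32(47), [319.7, 214.2])]
top {'mains_raised_end': [217.6, 208.1], 'start_top': [357.8, 174.2], 'key_left_top': [240.4, 198.0], 'key_middle_top': [287.4, 188.5], 'key_right_top': [334.2, 179.0], 'mains_pivot': [216.7, 202.8]}
(256, 684, 3) 201 159
start_top [(np.int32(63), [357.0, 172.6])]
key_left_top [(np.int32(60), [239.7, 197.6])]
key_middle_top [(np.int32(61), [286.6, 187.6])]
key_right_top [(np.int32(58), [333.1, 177.8])]
```

Run:
```python
from bench import robot
from h import *
from scipy.optimize import least_squares
B={"side":[(339.2,224),(250,177.9),(283.6,195.2),(319.7,214.2)],"top":[(357,172.6),(239.7,197.6),(286.6,187.6),(333.1,177.8)]}
N=["start_top","key_left_top","key_middle_top","key_right_top"]
S={n:robot.snapshot(n) for n in B}
def f(st,cams): return np.concatenate([proj(S[c],world(P[k],st)+[0,0,st[3] if len(st)>3 else 0])-b for c in cams for k,b in zip(N,B[c])])
for cams in (["side"],["top"],["side","top"]):
    r=least_squares(f,[.62,.06,.22],args=(cams,)); print(cams,r.x.round(4),f(r.x,cams).round(1))
r=least_squares(f,[.62,.06,.22,0],args=(cams,)); print("with z",r.x.round(4))
st=least_squares(f,[.62,.06,.22],args=(cams,)).x; np.save("st.npy",st)
for k in P: print(k,world(P[k],st).round(4))
o=robot.get_obs(); print(o["tool_pos"].round(4),o["ee_rot"].round(4)); print(R.from_euler('xyz',o["ee_rot"]).as_matrix().round(3))
```

```text
['side'] [0.6197 0.0619 0.235 ] [ 0.   0.1 -0.  -0.1 -0.1  0.1  0.1 -0.1]
['top'] [0.6248 0.0643 0.2331] [-0.1  0.1 -0.   0.  -0.   0.   0.2 -0.1]
['side', 'top'] [0.6231 0.0636 0.2331] [ 0.2 -0.9  0.5 -1.   0.3 -0.9  0.4 -1.   0.1  0.7  0.2  0.7  0.2  0.7
  0.5  0.5]
with z [ 0.6247  0.0644  0.2341 -0.0059]
mains_raised_end [0.4626 0.2187 0.0734]
start_top [ 0.5632 -0.1439  0.0739]
key_left_top [0.491  0.1607 0.0729]
key_middle_top [0.5199 0.0391 0.0729]
key_right_top [ 0.5487 -0.0825  0.0729]
mains_pivot [0.4767 0.2221 0.0709]
[0.1745 0.5216 0.2055] [-1.5708e+00 -1.0000e-04  1.2480e+00]
[[ 0.317  0.    -0.948]
 [ 0.948  0.     0.317]
 [ 0.    -1.    -0.   ]]
```

View pics/top_crop.png

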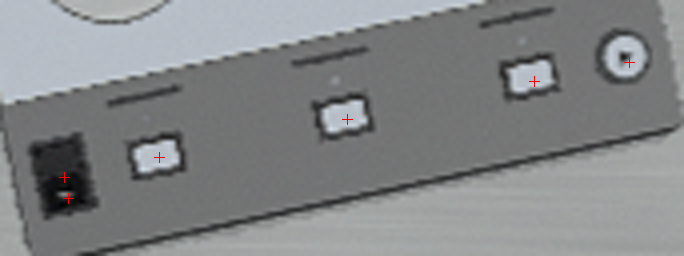

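View pics/side_crop.png

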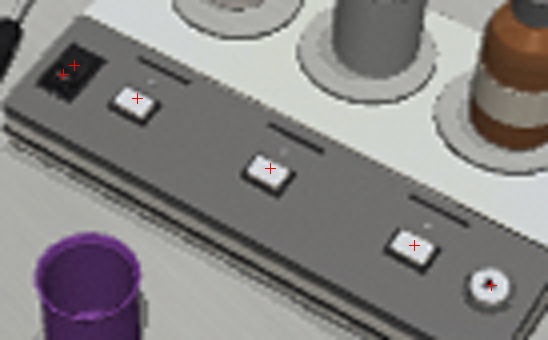

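```bash
cat >> h.py <<'E'
def Rs(st): # desired tool rotation
    c,s=np.cos(st[2]),np.sin(st[2]); Z=np.array([[c,-s,0],[s,c,0],[0,0,1]])
    x=np.array([0,1,0.]);y=np.array([np.sin(a),0,-np.cos(a)]);return Z@np.column_stack([x,y,np.cross(x,y)])
def rel(o,p,st):
    T=R.from_euler('xyz',o["ee_rot"]).as_matrix()
    return (T.T@(p-o["tool_pos"])*1000).round(1), np.rad2deg(R.from_matrix(T.T@Rs(st)).as_rotvec()).round(2)
def above(k,st,d): return world(P[k],st)-Rs(st)[:,1]*d
E
python3 - <<'E'
from bench import robot
from h import *
st=np.load("st.npy"); o=robot.get_obs()
print(o["time"],rel(o,above("mains_raised_end",st,.06),st))
print(rel(o,o["tool_pos"]+[0,0,.1],st))
E
```

```text
1.4 (array([-200.3,   72.6, -362.2]), array([ -7.79, -31.8 ,  -2.22]))
(array([   0., -100.,   -0.]), array([ -7.79, -31.8 ,  -2.22]))
```

```bash
python3 -m creep '[[0,-50,0,0,0,0,255],[0,-90,0,-2,-8,-0.5,255],[-20,-100,-40,-4,-16,-1,255],[-48,-100,-88,-6,-24,-1.7,255],[-76,-100,-136,-7.8,-31.8,-2.2,255]]'
python3 - <<'E'
from bench import robot
from h import *
st=np.load("st.npy"); o=robot.get_obs()
print(o["time"],o["wrist_force"].round(1),rel(o,above("mains_raised_end",st,.06),st))
E
```

```text
time: 2.02
tool_pos: [0.2801, 0.4055, 0.3059]
ee_rot: [-1.712, 0.001, 1.81]
wrist_force: [0.1, 0.7, 0.1]
width: 0.0475
2.025 [0.1 0.7 0.1] (array([-224.5,  189. ,  -99.1]), array([0.12, 0.33, 0.02]))
```

```bash
python3 -m creep '[[-50,10,-22,0,0,0,255],[-100,40,-44,0,0,0,255],[-145,75,-64,0,0,0,255],[-188,115,-83,0,0,0,255],[-224,150,-99,0,0.2,0,255]]'; python3 -m creep '[[0,10,0,0,0,0,255],[0,10,0,0,0,0,255]]'
python3 - <<'E'
from bench import robot
from h import *
st=np.load("st.npy"); o=robot.get_obs()
print(o["time"],o["wrist_force"].round(1),rel(o,world(P["mains_raised_end"],st),st))
for n in("side","top"):
    s=robot.snapshot(n); c=s["color"]; p=proj(s,o["tool_pos"]); print(n,p.round(1))
    u,v=p.astype(int); cv2.imwrite(f"pics/{n}1.png",cv2.resize(c[v-60:v+60,u-80:u+80],None,fx=4,fy=4,interpolation=cv2.INTER_CUBIC))
E
```

```text
time: 2.65
tool_pos: [0.4476, 0.2142, 0.1697]
ee_rot: [-1.711, -0.0, 1.799]
wrist_force: [0.7, 0.8, -0.2]
width: 0.0008
time: 2.9
tool_pos: [0.4476, 0.2164, 0.1605]
ee_rot: [-1.709, -0.001, 1.8]
wrist_force: [-0.0, 1.0, 0.4]
width: 0.0004
2.9 [-0.   1.   0.4] (array([-1.3, 88.3, -3. ]), array([-0.08, -0.21,  0.01]))
side [226.5 153.9]
top [214.2 211.5]
```

View pics/side1.png

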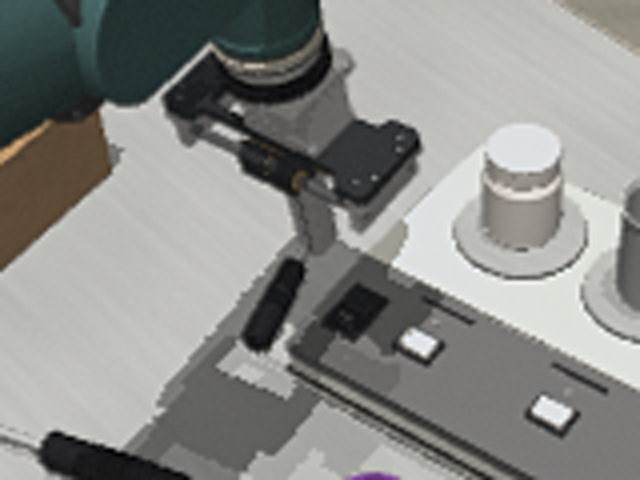

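View pics/top1.png

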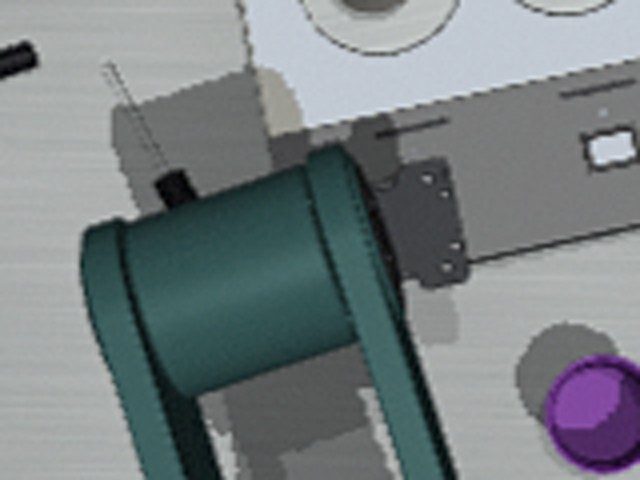

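```bash
python3 -m creep '[[-1,45,-3,0,-0.2,0,255],[-1,75,-3,0,-0.2,0,255],[-1,82,-3,0,-0.2,0,255],[-1,82,-3,0,-0.2,0,255]]'; python3 -m creep '[[0,3,0,0,0,0,255],[0,3,0,0,0,0,255]]';python3 - <<'E'
from bench import robot
from h import *
st=np.load("st.npy"); o=robot.get_obs()
print(o["time"],o["wrist_force"].round(1),rel(o,world(P["mains_raised_end"],st),st))
E
```

```text
time: 3.5
tool_pos: [0.4627, 0.2195, 0.0815]
ee_rot: [-1.712, 0.0, 1.805]
wrist_force: [-0.2, 0.3, 0.4]
width: 0.0006
time: 3.75
tool_pos: [0.4634, 0.2189, 0.0784]
ee_rot: [-1.713, 0.0, 1.804]
wrist_force: [-1.0, 0.2, -0.7]
width: -0.0001
3.75 [-1.   0.2 -0.7] (array([-0. ,  4.8,  1.5]), array([ 0.13,  0.01, -0.  ]))
```

```bash
python3 -m creep '[[0,2,0,0,0,0,255],[0,2,0,0,0,0,255]]'; python3 -m creep '[[0,2,0,0,0,0,255],[0,2,0,0,0,0,255]]'; python3 -m creep '[[0,2,0,0,0,0,255],[0,2,0,0,0,0,255]]';python3 - <<'E'
from bench import robot
from h import *
st=np.load("st.npy"); o=robot.get_obs()
print(o["time"],o["wrist_force"].round(1),rel(o,world(P["mains_raised_end"],st),st))
E
```

```text
time: 4.0
tool_pos: [0.4635, 0.2188, 0.0758]
ee_rot: [-1.712, 0.0, 1.804]
wrist_force: [-0.1, -0.2, 0.9]
width: 0.0002
time: 4.25
tool_pos: [0.463, 0.2187, 0.073]
ee_rot: [-1.71, 0.0, 1.804]
wrist_force: [-1.0, 0.9, 2.8]
width: 0.0006
time: 4.5
tool_pos: [0.4632, 0.2187, 0.0706]
ee_rot: [-1.709, 0.0, 1.804]
wrist_force: [-1.0, -0.4, 1.3]
width: 0.0003
4.5 [-1.  -0.4  1.3] (array([ 0.2, -2.9,  0.2]), array([-0.05,  0.01, -0.03]))
```

```bash
python3 -m creep '[[0,1.5,0,0,0,0,255],[0,1.5,0,0,0,0,255]]'; python3 -m creep '[[0,1,0,0,0,0,255],[0,1,0,0,0,0,255]]'
```

```text
time: 4.75
tool_pos: [0.4637, 0.2187, 0.0698]
ee_rot: [-1.71, 0.001, 1.804]
wrist_force: [-3.1, -1.6, 3.4]
width: 0.0007
time: 5.0
tool_pos: [0.4637, 0.2188, 0.0696]
ee_rot: [-1.71, 0.001, 1.804]
wrist_force: [-5.3, -2.1, 7.9]
width: 0.0007
```

```bash
python3 -m creep '[[0,1.5,0,0,0,0,255],[0,1.5,0,0,0,0,255]]';  python3 -m creep '[[0,1.5,0,0,0,0,255],[0,1.5,0,0,0,0,255]]'
```

```text
time: 5.25
tool_pos: [0.4638, 0.2188, 0.0694]
ee_rot: [-1.71, 0.001, 1.804]
wrist_force: [-9.1, -3.6, 13.5]
width: 0.0005
time: 5.5
tool_pos: [0.4639, 0.2188, 0.0692]
ee_rot: [-1.71, 0.001, 1.804]
wrist_force: [-11.7, -4.2, 20.4]
width: 0.0004
```

```bash
python3 -m creep '[[0,-20,0,0,0,0,255],[0,-60,0,0,0,0,255],[-50,-90,0,0,0,0,255],[-110,-90,0,0,0,0,255],[-110,-90,0,0,0,0,255]]'
python3 - <<'E'
from bench import robot
from h import *
st=np.load("st.npy"); o=robot.get_obs()
for n in("side","top"):
    s=robot.snapshot(n); c=s["color"]; p=proj(s,world(P["mains_pivot"],st)); print(n,p.round(1))
    u,v=p.astype(int); cv2.imwrite(f"pics/{n}2.png",cv2.resize(c[v-25:v+25,u-30:u+30],None,fx=10,fy=10,interpolation=cv2.INTER_CUBIC))
    b=cv2.imread(f"pics/{n}0.png"); cv2.imwrite(f"pics/{n}2b.png",cv2.resize(b[v-25:v+25,u-30:u+30],None,fx=10,fy=10,interpolation=cv2.INTER_CUBIC))
    print([([round(float(x),4) for x in d["point"]],round(d["p"],2)) for d in robot.landmark_of("mains_raised_end",n)])
E
python3 -c "
import cv2,numpy as np
cv2.imwrite('pics/cmp2.png',cv2.resize(np.vstack([np.hstack([cv2.imread(f'pics/{n}2b.png'),cv2.imread(f'pics/{n}2.png')]) for n in('side','top')]),(720,600)))"
```

```text
time: 6.12
tool_pos: [0.4792, 0.1054, 0.1554]
ee_rot: [-1.713, 0.002, 1.797]
wrist_force: [-0.3, -0.3, -0.2]
width: 0.0004
side [234.6 169. ]
[([0.4617, 0.2201, 0.0683], 0.39)]
top [216.3 203.3]
[([0.4664, 0.2154, 0.0708], 0.5)]
```

View pics/cmp2.png

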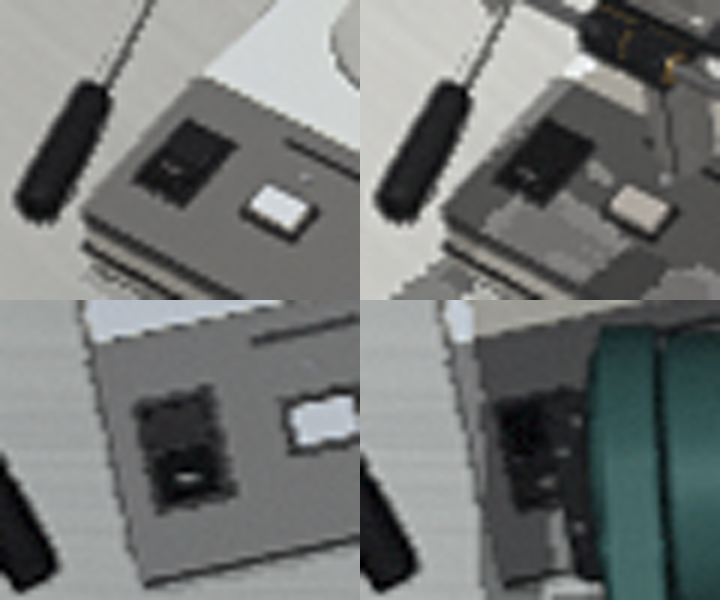

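The rocker's dark, lowered half has switched from the near end to the far end (side crop, rocker around px 235,169), so it has tipped. I'll get an unobstructed look on the way to the right key.

```bash
python3 -m creep '[[-60,0,-5,0,0,0,255],[-120,0,-5,0,0,0,255],[-180,0,-5,0,0,0,255],[-190,0,-5,0,0,0,255],[-190,0,-5,0,0,0,255]]'
python3 - <<'E'
from bench import robot
from h import *
st=np.load("st.npy"); o=robot.get_obs()
print(o["time"],rel(o,world(P["key_right_top"],st),st))
L=[]
for n in("side","top"):
    s=robot.snapshot(n); c=s["color"]; cv2.imwrite(f"pics/{n}3.png",c); b=cv2.imread(f"pics/{n}0.png")
    u,v=proj(s,world(P["mains_pivot"],st)).astype(int)
    L.append(np.hstack([cv2.resize(i[v-20:v+20,u-24:u+24],None,fx=7,fy=7,interpolation=cv2.INTER_CUBIC) for i in(b,c)]))
    print([([round(float(x),4) for x in d["point"]],round(d["p"],2)) for d in robot.landmark_of("mains_raised_end",n)])
cv2.imwrite("pics/cmp3.png",np.vstack(L))
E
```

```text
time: 6.95
tool_pos: [0.5263, -0.0736, 0.1551]
ee_rot: [-1.71, -0.001, 1.805]
wrist_force: [-0.1, 0.6, 0.2]
width: 0.0005
6.95 (array([-14. ,  84.1,  -8.1]), array([-0.04,  0.03,  0.06]))
[([0.6704, 0.0696, 0.0805], 0.65), ([0.4617, 0.2215, 0.0676], 0.44)]
[([0.4655, 0.2152, 0.0672], 0.62)]
```

View pics/cmp3.png

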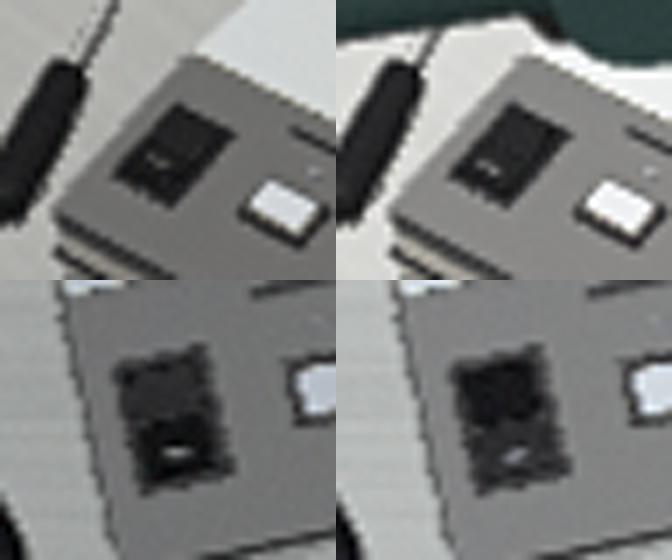

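View pics/side3.png

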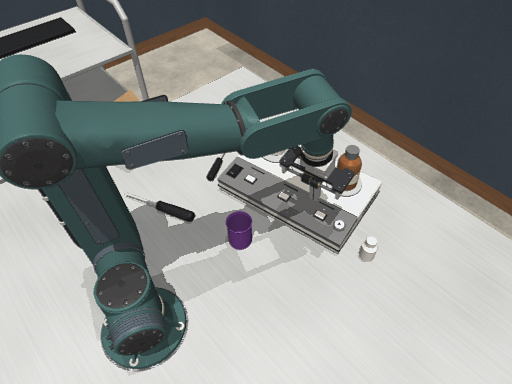

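Swapped shading on both halves of the rocker in the top crop shows the mains is on. Next is the right key.

```bash
python3 -m creep '[[-14,20,-8,0,0,0,255],[-14,50,-8,0,0,0,255],[-14,74,-8,0,0,0,255],[-14,78,-8,0,0,0,255],[-14,78,-8,0,0,0,255]]'
python3 - <<'E'
from bench import robot
from h import *
st=np.load("st.npy"); o=robot.get_obs()
print(o["time"],o["wrist_force"].round(1),rel(o,world(P["key_right_top"],st),st))
s=robot.snapshot("side"); u,v=proj(s,world(P["key_right_top"],st)).astype(int)
cv2.imwrite("pics/side4.png",cv2.resize(s["color"][v-40:v+40,u-50:u+50],None,fx=7,fy=7,interpolation=cv2.INTER_CUBIC))
E
```

```text
time: 7.78
tool_pos: [0.548, -0.0832, 0.0802]
ee_rot: [-1.711, 0.001, 1.805]
wrist_force: [0.2, -0.0, -0.1]
width: -0.0
7.775 [ 0.2 -0.  -0.1] (array([0.5, 7.3, 0.2]), array([ 0.04,  0.08, -0.02]))
```

View pics/side4.png

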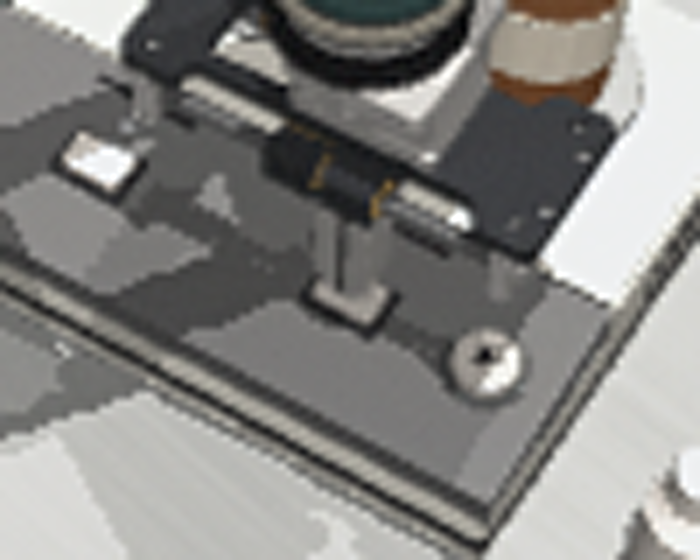

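```bash
python3 -m creep '[[0,3,0,0,0,0,255],[0,5,0,0,0,0,255],[0,6,0,0,0,0,255],[0,7,0,0,0,0,255],[0,8,0,0,0,0,255]]'; python3 -m creep '[[0,1,0,0,0,0,255],[0,2,0,0,0,0,255]]'; python3 -m creep '[[0,1,0,0,0,0,255],[0,2,0,0,0,0,255]]'; python3 -m creep '[[0,1,0,0,0,0,255],[0,1,0,0,0,0,255]]'
```

```text
time: 8.45
tool_pos: [0.5489, -0.0838, 0.0719]
ee_rot: [-1.711, 0.0, 1.804]
wrist_force: [-1.2, 0.3, 2.4]
width: 0.0005
time: 8.7
tool_pos: [0.5492, -0.0837, 0.0699]
ee_rot: [-1.711, 0.001, 1.804]
wrist_force: [-2.1, 0.5, 2.9]
width: 0.0006
time: 8.95
tool_pos: [0.5494, -0.0837, 0.0691]
ee_rot: [-1.71, 0.001, 1.804]
wrist_force: [-6.0, 0.1, 11.9]
width: 0.0003
time: 9.2
tool_pos: [0.5494, -0.0837, 0.069]
ee_rot: [-1.711, 0.001, 1.804]
wrist_force: [-7.7, 0.2, 12.1]
width: 0.0006
```

Bottomed out (12 N against 3.5 N needed, 4 mm travel). Letting go and moving to the start key.

```bash
python3 -m creep '[[0,-20,0,0,0,0,255],[0,-40,0,0,0,0,255],[-30,-40,0,0,0,0,255],[-63,-40,0,0,0,0,255],[-63,-40,0,0,0,0,255]]'
python3 - <<'E'
from bench import robot
from h import *
st=np.load("st.npy"); o=robot.get_obs()
print(o["time"],o["wrist_force"].round(1),rel(o,world(P["start_top"],st),st))
s=robot.snapshot("side"); u,v=proj(s,world(P["start_top"],st)).astype(int)
cv2.imwrite("pics/side5.png",cv2.resize(s["color"][v-40:v+40,u-50:u+50],None,fx=7,fy=7,interpolation=cv2.INTER_CUBIC))
E
```

```text
time: 9.82
tool_pos: [0.5589, -0.1477, 0.1057]
ee_rot: [-1.71, 0.0, 1.801]
wrist_force: [0.3, -0.3, -0.2]
width: 0.0005
9.825 [ 0.3 -0.3 -0.2] (array([ 2.8, 32.2, -0.6]), array([-0.01, -0.15, -0.03]))
```

View pics/side5.png

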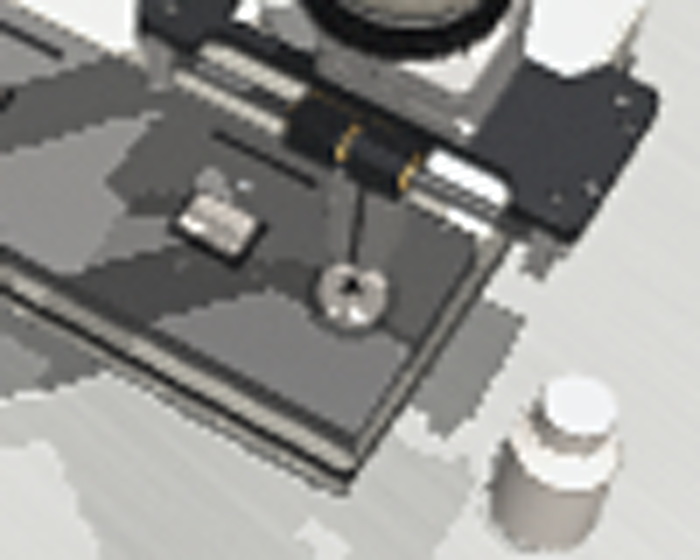

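```bash
python3 -m creep '[[2,15,0,0,0,0,255],[2,25,0,0,0,0,255],[2,28,0,0,0,0,255],[2,31,0,0,0,0,255],[2,33,0,0,0,0,255]]'; python3 -m creep '[[0,1,0,0,0,0,255],[0,2,0,0,0,0,255]]'; python3 -m creep '[[0,1,0,0,0,0,255],[0,1.5,0,0,0,0,255]]'; python3 -m creep '[[0,1,0,0,0,0,255],[0,1,0,0,0,0,255]]'
```

```text
time: 10.5
tool_pos: [0.5628, -0.143, 0.0739]
ee_rot: [-1.711, 0.0, 1.804]
wrist_force: [-1.6, 0.6, 1.1]
width: 0.0007
time: 10.75
tool_pos: [0.563, -0.1429, 0.0722]
ee_rot: [-1.711, 0.0, 1.804]
wrist_force: [-0.5, 1.0, 2.1]
width: 0.0005
time: 11.0
tool_pos: [0.5633, -0.1429, 0.0706]
ee_rot: [-1.711, 0.0, 1.804]
wrist_force: [-2.1, 1.2, 3.0]
width: 0.0005
time: 11.25
tool_pos: [0.5633, -0.1428, 0.0702]
ee_rot: [-1.711, 0.0, 1.804]
wrist_force: [-4.0, 2.0, 6.9]
width: 0.0002
```

```bash
python3 -m creep '[[0,1,0,0,0,0,255],[0,1.5,0,0,0,0,255],[0,1.5,0,0,0,0,255]]'
```

```text
time: 11.62
tool_pos: [0.5634, -0.1429, 0.0701]
ee_rot: [-1.711, 0.001, 1.804]
wrist_force: [-6.6, 3.4, 12.5]
width: 0.0005
```

Bottomed out at about 14 N. Letting go, then backing off towards the robot and up to check.

```bash
python3 -m creep '[[0,-20,0,0,0,0,255],[0,-60,0,0,0,0,255],[0,-110,20,0,0,0,255],[0,-130,70,0,0,0,255],[0,-130,120,0,0,0,255]]'; python3 -m creep '[[0,0,50,0,0,0,255],[0,0,90,0,0,0,255],[0,0,90,0,0,0,255]]'
python3 - <<'E'
from bench import robot
from h import *
st=np.load("st.npy"); o=robot.get_obs(); print(o["time"],o["tool_pos"].round(3),o["wrist_force"].round(1),abs(o["qvel"]).max())
L=[]
for n in("side","top"):
    s=robot.snapshot(n); c=s["color"]; cv2.imwrite(f"pics/{n}6.png",c); L.append(c)
    for k in ["bottle","beaker","jar","vial","screwdriver"]:
        print(k,n,[([round(float(x),3) for x in d["point"]],round(d["p"],2)) for d in robot.landmark_of(k,n)][:3])
E
```

```text
time: 12.25
tool_pos: [0.4304, -0.176, 0.1819]
ee_rot: [-1.714, 0.006, 1.804]
wrist_force: [-0.9, -1.3, 0.4]
width: 0.0002
time: 12.62
tool_pos: [0.342, -0.1959, 0.1665]
ee_rot: [-1.71, 0.001, 1.8]
wrist_force: [0.4, -0.5, 0.6]
width: 0.0005
12.625 [ 0.342 -0.196  0.166] [ 0.4 -0.5  0.6] 0.04701742799819385
bottle side [([0.691, -0.05, 0.085], 0.6)]
beaker side [([0.347, 0.038, 0.0], 0.9), ([0.666, 0.074, 0.084], 0.73)]
jar side [([0.631, 0.198, 0.077], 0.73), ([0.692, -0.048, 0.079], 0.38), ([0.582, -0.247, 0.003], 0.33)]
vial side [([0.583, -0.247, 0.002], 0.65)]
screwdriver side [([0.232, 0.308, 0.001], 0.63), ([0.56, 0.504, 0.0], 0.47), ([0.658, 0.073, 0.079], 0.22)]
bottle top [([0.691, -0.056, 0.081], 0.56)]
beaker top [([0.666, 0.071, 0.081], 0.78), ([0.349, 0.041, -0.001], 0.55)]
jar top [([0.636, 0.199, 0.077], 0.81)]
vial top [([0.583, -0.244, -0.0], 0.62), ([0.501, 0.339, -0.001], 0.16)]
screwdriver top [([0.232, 0.306, 0.004], 0.91), ([0.564, 0.503, 0.0], 0.78), ([0.502, 0.338, -0.001], 0.64)]
```

View pics/side6.png

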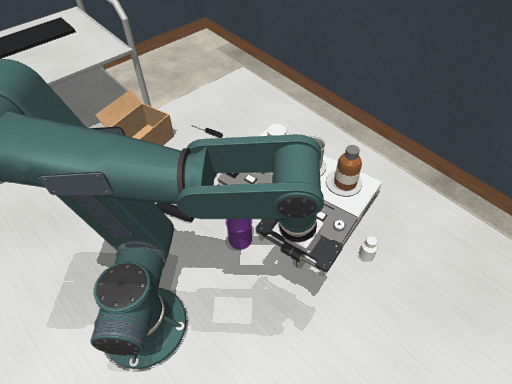

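View pics/top6.png

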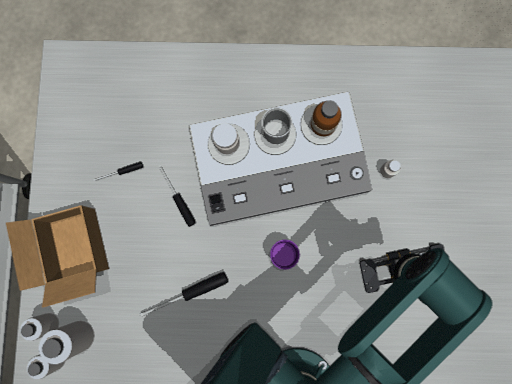

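In the top picture, the rocker (216,202) still shows its on shading. The keys and vessels are where they were, and the arm is clear of everything. Handing in.

```bash
python3 -c "
from bench import robot
print(robot.close_job())"
```

```text
the job is handed in; nothing more can be done
None
```

The stirrer is switched on and started for the amber bottle, which stands on the right plate. I handed the job in at about 13 s of the 45 s allowed. I saw no direct joint readings, so the checks below come from tool position, wrist force and pictures.

| Step | Tool force at the stop | Sign it was fully down |
|---|---|---|
| Mains rocker | about 20 N upward | About 6 mm from first contact, then it stopped moving; the shading on its two halves swapped afterwards |
| Right selection key | about 12 N upward | Stopped about 4 mm below its expected top |
| Start key | about 12.5 N upward | Stopped about 4 mm below its expected top |

Each was pressed once, in that order, and then let go. The other two selection keys were not touched.

**Last checks:** the final top picture shows the rocker still on. The network positions for the vessels, the vial and the screwdrivers match their starting values to within a few millimetres. The wrist force was about zero with the arm clear of everything.

**Disagreements:**
- The two cameras differed by about 5 mm on the stirrer's position. I used a pose fitted to both, and the contact heights agreed with it.
- The networks also gave some false finds, mostly low-valued. I ignored them after checking against the pictures.
- During each press there was a sideways force of about 7 to 12 N towards the robot, which I did not explain.

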